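Square a tile stack in the sanding jig and hold the shim snug under the clamp bar

ROBOT

A 7-joint arm with a two-finger parallel gripper is mounted at the origin on the work surface. World frame = base frame: x ahead of the robot, y to its left, z up, the work surface at z = 0. Lengths are in m, angles in rad, forces in N, time in s.
With the tool pointing down it reaches from about 0.425 to 0.875 m from the base axis. Payload 4.7 kg.
Tool frame: the origin (TCP) lies midway between the tips of the shut fingers; the grasp point (between the pads) lies 19 mm behind it (robot.grip_depth is the distance from the TCP to the grasp point, in m); x points along the fingers, z is the direction in which the jaws open and shut, and the axes are right-handed (so a half turn about x gives the same grasp; the last joint's range is limited). The gripper opens to 87 mm and grips with 3 to 60 N. Pads are 19 mm wide; open, the fingers measure 117 mm over their backs; the gripper's body (75 mm by 190 mm) begins 51 mm behind the grasp point.
Start: joints at [1.183, 0.321, -0.07, 1.45, 0.023, 1.371, -0.057], TCP at [0.254, -0.598, 0.223] pointing down, gripper open.
Joint ranges: [-2.86, 2.86], [-0.3, 2.09], [-1.38, 1.24], [0.06, 2.45], [-1.56, 4.7], [0.09, 2.05], [-2.69, 2.69]. Speed limits (rad/s): [2.57, 2.57, 3.14, 3.14, 3.14, 3.14, 3.14].

INTERFACE

Orientations are given as a unit quaternion [w, x, y, z].
In Python, from plant import robot gives the robot as it stands. The module is installed in compiled form; this text tells all that it offers.
- The arm moves only by the tool carry_out, never from a script. Its argument "moves" is one flat list of numbers, 7 for each row, row after row: the turn, a rotation vector about the world's x, y, z in units of 180 degrees (1.0 is 180 degrees), then the shift along the world's x, y, z in units of 1 m (1.0 is 1 m), then the closure, from -1 (fully open) to 1 (shut). A call has 1 to 5 rows; each row shifts and turns the pose as measured when the row begins; what a row does not reach is not made up. A row lasts 1/10 s, in which the tool goes at most 50 mm and 8.59 degrees, less where a joint would pass 70% of its speed; a pose out of reach is approached as far as the arm can. A call with a number of a shift or a turn outside -1 to 1 is refused whole. A call with a gripper value outside its range is refused whole. The fingers move at their own pace and stop on an object; "grip_force" is the grip in N (left out, the last holds). Time passes only in rows, so rows that do not move let the fingers close. It gives the time, the measured TCP pose, the force and the opening at its end, in the units of the state.
- robot.get_obs(): the state, without advancing time (a new reading comes with each control period).
- robot.grab_frame(name): name is "scene" or "top"; returns a dict with "frame" (420x560x3 uint8, blue, green, red), "range_z" (420x560 float32, m along the optical axis (not along the pixel's ray), 0 where there is no reading), "fx", "fy", "cx", "cy" (pixels), "k1" (the pictures are not rectified: a ray, as slopes to the right and down, at radius r is drawn at 1 + k1 r^2 times it, then the intrinsics apply), "position" and "rotation" of the camera in the world. Camera axes: x right, y up, looking along -z (the intrinsics and any distortion apply to the point x, -y, -z); pixel columns grow to the right and rows downward; lengths in m; the calibration is good to about 2 mm. A picture is of the moment at which its call begins.
- robot.hand_in(): hands the job in, once; it reports no verdict.
The state is a dict: "time_s": time; "joint_pos": joint angles; "joint_vel": joint speeds; "effort": joint torques, N m; "position": TCP position; "tcp_rot": TCP orientation; "wrist_force": force on the tool from outside, world axes, zero at the start; "torque": the same for the moment, N m; "opening": finger opening in m.
Only numpy, scipy, OpenCV 4.12 (cv2) and the standard library are available. Lean on these libraries where they do the work, as an engineer would, in place of code of your own. Each camera call takes 0.05 s, during which the arm holds its last target. There are 200 camera calls.

TASK

The three tiles stacked under the clamp bar of the edge-sanding jig are out of line: tap the stack until all three sit square and flush against both the back fence and the side fence. Then pick up the tapered shim, lay it flat on the top tile at the open front of the jig and slide it straight in, thin end first, under the middle of the clamp bar until it drags snugly between bar and tile, without forcing it, the tiles staying square. Finish while still gripping the shim at that depth, not letting go, so that I can tighten the wing nuts; leave everything else on the bench where it is.

Things in the scene. Friction and masses are not known exactly. Their poses are not given: they have to be found in the camera images.
- jig: fixed edge-sanding jig: plywood board 18 mm thick. Origin at table level under the centre of a squared stack (a squared tile's centre is at x = y = 0, edges parallel to the jig's). Back fence on its -y side, side fence on +x; front (+y) and -x sides open: there the board ends 6 mm inside a squared tile's edge, but where y < -5 mm it reaches x = -110 mm. Studs at x = -80, +80, 66 mm high
- back_fence (a point): middle of the upper edge of the back fence's face, jig x = 0, y = -50 mm; dark wood strip 112 mm long, 12 mm thick, 20 mm above the board (38 mm above the table), lower than the stack
- side_fence (a point): middle of the upper edge of the side fence's face, jig x = +50 mm, y = 0; dark wood strip 100 mm long, 12 mm thick, 20 mm above the board
- bar: steel clamp bar on the jig's studs, rigid: 200 (x) x 40 (y) x 8 mm, axes parallel to the jig's. Origin at the centre of its underside, jig x = 0, y = -25 mm: its front lower edge is at jig y = -5 mm, so squared tiles stick out 55 mm in front of it. Wing nuts near its ends rise 12 mm above its top. Its underside hangs 5 to 7.5 mm above the top tile (differs each time)
- tile_low: bottom of the three stacked tiles, lying on the jig's board (underside 18 mm above the table): unglazed white ceramic tile, 100 x 100 x 8 mm, about 0.15 kg; origin at the centre of its underside, x and y along its edges. At the start each of the three is 5 to 16 mm short of each fence and turned by up to 0.05 rad
- tile_mid: middle of the three stacked tiles (underside 26 mm above the table): unglazed white ceramic tile, 100 x 100 x 8 mm, about 0.15 kg; origin at the centre of its underside, x and y along its edges
- tile_top: top of the three stacked tiles (underside 34 mm, upper face 42 mm above the table): unglazed white ceramic tile, 100 x 100 x 8 mm, about 0.15 kg; origin at the centre of its underside, x and y along its edges
- shim: tapered wooden shim lying flat on the table, 180 long x 30 wide, 0.05 kg. Origin at the centre of its underside; x runs along it towards the thin end, z up. Flat underside; the upper side slopes: 2 mm thick at the thin end (x = +90 mm), growing evenly to 12 mm at x = -30 mm, then a 60 mm long grip 12 mm thick to x = -90 mm. A push of about 5 N is a snug drag
- shim_tip (a point): middle of the lower edge of the shim's thin end
- shim_grip (a point): middle of the shim's 60 mm long thick grip, 6 mm above its underside; 30 mm wide there
- strip: bystander: plain parallel wooden strip 180 x 30 x 6 mm, the same thickness all along, not the shim
- bowl: bystander: white bowl, 104 mm across, 45 mm high
- sander: bystander: hand sanding pad with black rubber back, 90 x 55 x 28 mm
- spare_tile: bystander: a single tile 100 x 100 x 8 mm lying apart on the table, not part of the stack
- jar: bystander: clear jar with white lid, 60 mm across, 70 mm high
- phone: bystander: dark telephone lying flat, 150 x 73 x 8 mm
- brush: bystander: glaze brush, 170 mm long
There are look-alikes about, which are no part of the job. Leave any pink or red look-alike of the shim alone.

How it is judged:
On the way, in this order (a step that is already met when the one before it is completed fails the run):
1. all three tiles sit square against the back fence and the side fence (x of tile_low in the frame of jig between -0.003 and 0.003 m and y of tile_low in the frame of jig between -0.003 and 0.003 m and z of tile_low in the frame of jig between 0.016 and 0.0205 m and angle between the x axis of each of tile_low, tile_mid, tile_top and the x axis of jig, either way round below 0.04 rad and x of tile_mid in the frame of jig between -0.003 and 0.003 m and y of tile_mid in the frame of jig between -0.003 and 0.003 m and z of tile_mid in the frame of jig between 0.024 and 0.0285 m and x of tile_top in the frame of jig between -0.003 and 0.003 m and y of tile_top in the frame of jig between -0.003 and 0.003 m and z of tile_top in the frame of jig between 0.032 and 0.0365 m), for 0.2 s.
2. the shim, gripped, lies flat on the top tile and is snug under the clamp bar (contact force between shim and bar between 1 and 25 N and contact force between shim and tile_top above 1 N and contact force between the fingers and shim above 2 N and y of shim_tip in the frame of jig below -0.02 m and x of shim_tip in the frame of jig between -0.03 and 0.03 m and z of shim_tip in the frame of jig between 0.039 and 0.0475 m and x of shim in the frame of jig between -0.035 and 0.035 m and z of shim in the frame of jig above 0.037 m and y of shim in the frame of jig above -0.01 m and angle between shim's own z axis and vertical below 0.09 rad), for 0.2 s.
At the end, for the whole second after the job is handed in: Tiles within 3 mm and 0.04 rad of square against both fences; the gripped shim (over 2 N) lies flat on the top tile, straight in under the bar's middle, tip at least 15 mm past the bar's front edge, pressing on the bar with 1 to 25 N and on the tile with over 1 N, at rest (all of step 1 and all of step 2 and linear speed of shim below 0.02 m/s); the arm keeps its last pose, push and grip.
It fails at once if the shim is forced: more than 45 N against the bar (contact force between shim and bar above 45 N).
It fails at once if a bystander is moved by more than 40 mm (distance of any of strip, bowl, sander, spare_tile, jar, phone, brush from where it was at the start of the episode above 0.04 m).
It also fails if it takes over 72 s, if anything falls off the work surface, if the arm or the gripper's body presses on something with over 40 N, if the wrist force passes 120 N, or if a joint passes its speed limit or range.

## Working session

There is one attempt and no reset: what is moved stays moved. The work goes in short steps, Python scripts to look and compute and a tool call to move; the robot and the scene stay as the last step left them, time stands still between calls to the robot, and variables do not carry over. Pictures are saved under pics/ and viewed, about 8 in all and at most 12, crops included, and the job is handed in when it is done.

Besides the shell and the picture viewer there is one more tool, called after ">>>" by a JSON object that holds its "op" and its "data", one argument or row to a line. carry_out: Moves the arm, as the interface text tells. Its arguments: {"type":"object","properties":{"moves":{"type":"array"},"grip_force":{"type":"number"}},"required":["moves"]}

```bash
mkdir -p pics
cat > h.py <<'E'
import numpy as np, cv2
from plant import robot
def grab(n):
    f=robot.grab_frame(n); f={k:(np.array(v) if isinstance(v,(list,tuple)) else v) for k,v in f.items()}
    R=f["rotation"]
    if R.shape!=(3,3):
        from scipy.spatial.transform import Rotation as Ro
        R=Ro.from_quat(R,scalar_first=True).as_matrix()
    f["R"]=R; return f
def rays(f,uv):
    uv=np.asarray(uv,float).reshape(-1,2)
    d=np.c_[(uv[:,0]-f["cx"])/f["fx"],(uv[:,1]-f["cy"])/f["fy"]]
    s=d.copy()
    for _ in range(20): s=d/(1+f["k1"]*(s**2).sum(1,keepdims=True))
    return np.c_[s[:,0],-s[:,1],-np.ones(len(s))]
def plane(f,uv,z):
    r=rays(f,uv)@f["R"].T; p=f["position"]
    return p+r*((z-p[2])/r[:,2])[:,None]
def depthpts(f,uv):
    uv=np.asarray(uv).reshape(-1,2); r=rays(f,uv); z=f["range_z"][uv[:,1].astype(int),uv[:,0].astype(int)]
    return f["position"]+(r*z[:,None])@f["R"].T
def proj(f,P):
    c=(np.atleast_2d(P)-f["position"])@f["R"]; s=np.c_[c[:,0]/-c[:,2],-c[:,1]/-c[:,2]]
    s=s*(1+f["k1"]*(s**2).sum(1,keepdims=True)); return np.c_[s[:,0]*f["fx"]+f["cx"],s[:,1]*f["fy"]+f["cy"]]
E
python3 - <<'E'
from h import *
for n in("scene","top"):
    f=grab(n); cv2.imwrite(f"pics/{n}0.png",f["frame"]); print(n,f["position"],f["R"].round(3).tolist(),f["fx"],f["k1"],f["frame"].shape)
o=robot.get_obs(); print(o)
E
```

```text
scene [ 1.12686691 -0.859322    1.01282699] [[0.852, -0.343, 0.395], [0.523, 0.54, -0.66], [0.014, 0.769, 0.639]] 540.5126095026319 0.00898397731034332 (420, 560, 3)
top [0.31465389 0.13113276 1.4456439 ] [[-0.012, 0.988, -0.152], [-1.0, -0.012, -0.001], [-0.002, 0.152, 0.988]] 475.6011089751188 -0.14708723095847814 (420, 560, 3)
{'time_s': 0.1, 'joint_pos': array([ 1.183099  ,  0.32175967, -0.07007199,  1.45154703,  0.02259114,
        1.37082147, -0.05689213]), 'joint_vel': array([ 1.33421468e-03, -2.32557425e-04, -1.08310676e-03, -3.27414819e-03,
        9.69124511e-04, -1.82179105e-05, -5.92560190e-04]), 'effort': array([-3.28104852e-04, -4.92574811e+01, -4.05669976e-01, -3.13397777e+01,
       -6.40054978e-02,  3.94848967e-02,  1.04337239e-04]), 'position': array([ 0.25395188, -0.59779293,  0.22156678]), 'tcp_rot': array([ 0.58919035,  0.39047664,  0.59025533, -0.38984789]), 'wrist_force': array([ 1.25267495, -0.28213116, -0.15946148]), 'torque': array([-0.01282728,  0.01009778, -0.01752919]), 'opening': 0.08676888122781018}
```

View pics/top0.png

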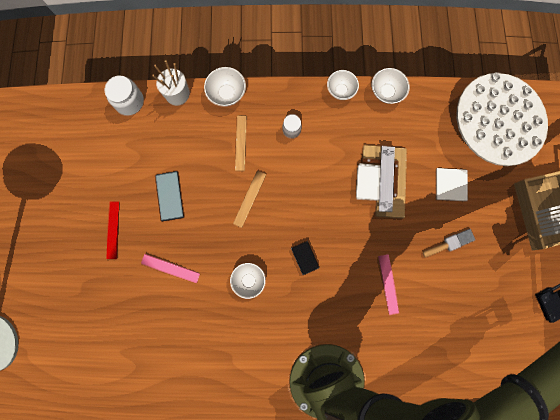

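View pics/scene0.png

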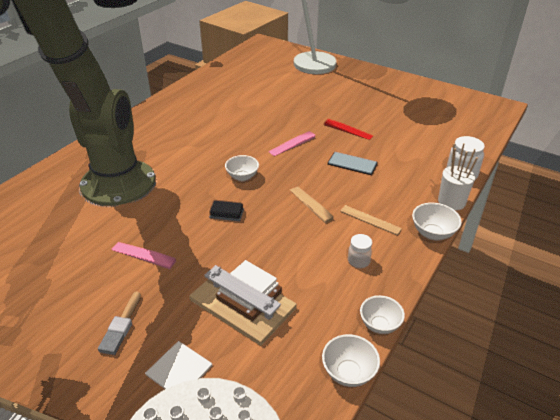

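Top view: the jig is at (385,180), with its open front to image left, tiles at (368,182) and bar at (387,178). Shim candidates are wood (250,199), wood (241,143), and pink/red at (170,267), (388,285) and (113,230), which I'll leave alone. The piece at (250,199), which is (311,204) in the scene view, looks tapered, so I'll check it in a crop.

Run:
```python
from h import *
t=grab("top"); s=grab("scene")
a=cv2.resize(t["frame"][135:225,345:415],None,fx=5,fy=5,interpolation=cv2.INTER_CUBIC)
b=cv2.resize(s["frame"][175:325,180:310],None,fx=3,fy=3,interpolation=cv2.INTER_CUBIC)[:450]
cv2.imwrite("pics/c1.png",np.hstack([a,b]))
a=cv2.resize(t["frame"][105:235,220:280],None,fx=4,fy=4,interpolation=cv2.INTER_CUBIC)
b=cv2.resize(s["frame"][175:245,280:410],None,fx=4,fy=4,interpolation=cv2.INTER_CUBIC)
b=np.vstack([b,np.zeros((a.shape[0]-b.shape[0],b.shape[1],3),np.uint8)])
cv2.imwrite("pics/c2.png",np.hstack([a,b]))
# depth-based heights along the two wooden pieces (top)
hsv=cv2.cvtColor(t["frame"],cv2.COLOR_BGR2HSV)
yy,xx=np.mgrid[0:420,0:560]; P=depthpts(t,np.c_[xx.ravel(),yy.ravel()]).reshape(420,560,3)
np.save("P.npy",P)
for n,(u0,u1,v0,v1) in dict(A=(228,270,166,232),B=(230,250,110,175)).items():
    sub=np.zeros((420,560),bool); sub[v0:v1,u0:u1]=1
    print(n,[hsv[v,u].tolist() for v,u in ((185,258),(212,243),(140,241),(200,230),(160,226))])
    m=sub&(P[...,2]>0.003)
    q=P[m]; print(m.sum(), q[:,2].min(),q[:,2].max())
    m=(sub&(hsv[...,2]>175)&(hsv[...,1]<165)).astype(np.uint8)
    c=max(cv2.findContours(m,0,2)[0],key=cv2.contourArea)
    r=cv2.minAreaRect(c);bx=cv2.boxPoints(r); W=plane(t,bx,0.006); print(r,W.round(4).tolist(),np.linalg.norm(np.diff(W,axis=0),axis=1))
    c0=W.mean(0);e=[W[1]-W[0],W[2]-W[1]];e=max(e,key=np.linalg.norm);e/=np.linalg.norm(e)
    ys,xs=np.where(m); q=P[ys,xs]; al=(q-c0)@e
    for k in np.arange(-.09,.09,.02): 
        w=(al>k)&(al<k+.02)
        if w.any(): print(round(k,3),np.median(q[w,2]).round(4))
```

```text
A [[17, 141, 228], [17, 141, 224], [16, 142, 216], [13, 188, 180], [13, 191, 178]]
1080 0.003000226403065742 1.4456439025795904
((248.9465789794922, 198.74964904785156), (10.152344703674316, 58.33259582519531), 24.341089248657227) [[0.4775, 0.2768, 0.006], [0.6423, 0.2026, 0.006], [0.6287, 0.1741, 0.006], [0.4644, 0.2485, 0.006]] [0.18068596 0.03168067 0.18035254]
-0.09 0.0025
-0.07 0.0051
-0.05 0.0071
-0.03 0.0084
-0.01 0.0101
0.01 0.0117
0.03 0.0133
0.05 0.0122
0.07 0.0088
B [[17, 141, 228], [17, 141, 224], [16, 142, 216], [13, 188, 180], [13, 191, 178]]
616 0.003003461853804845 1.4456439025795904
((240.2164306640625, 143.00721740722656), (9.361468315124512, 54.30318069458008), 1.9091522693634033) [[0.6436, 0.2701, 0.006], [0.8202, 0.2654, 0.006], [0.8186, 0.2356, 0.006], [0.6421, 0.241, 0.006]] [0.17666428 0.02978995 0.17652869]
-0.09 0.0057
-0.07 0.0064
-0.05 0.0068
-0.03 0.0061
-0.01 0.0063
0.01 0.0067
0.03 0.0063
0.05 0.006
0.07 0.0051
```

View pics/c1.png

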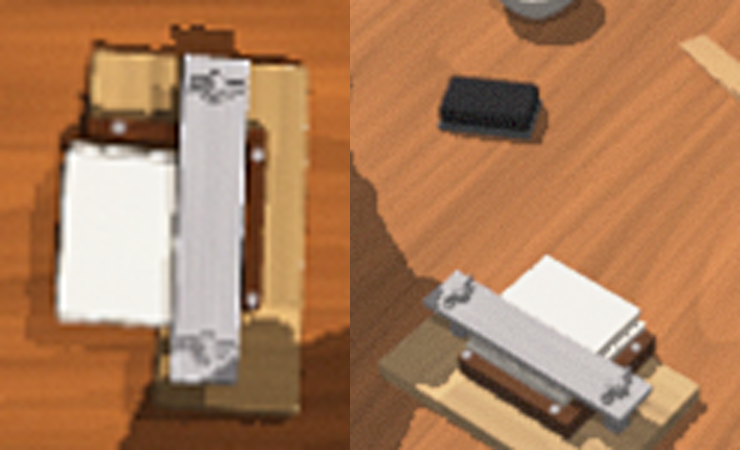

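View pics/c2.png

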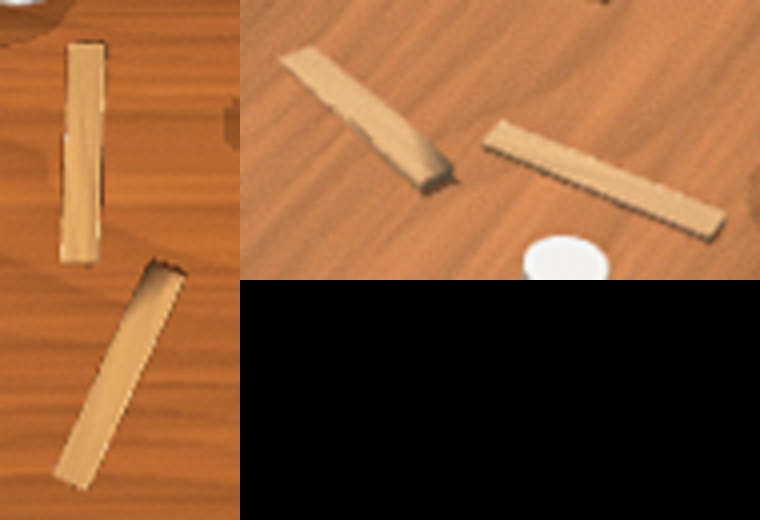

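The crops confirm it. The piece at top (250,199) is the shim: its height rises from about 2 to 12 mm, with the thin end at lower left. The piece at (241,143) is flat at 6 mm, so it is the strip. c1 shows the tiles off the fences, with gaps on the side-fence side (image top). Next I measure the jig.

```bash
cat > jig.py <<'E'
from h import *
def bar_tile(n,show=True):
    t=grab(n); hsv=cv2.cvtColor(t["frame"],cv2.COLOR_BGR2HSV)
    yy,xx=np.mgrid[0:420,0:560]; P=depthpts(t,np.c_[xx.ravel(),yy.ravel()]).reshape(420,560,3)
    z=P[...,2]; near=(np.hypot(P[...,0]-.69,P[...,1]+.165)<.16)&(t["range_z"]>0)
    out={}
    for k,m,zz in (("bar",near&(hsv[...,1]<60)&(hsv[...,2]<215)&(hsv[...,2]>90)&(z>.048)&(z<.066),None),("tile",near&(hsv[...,1]<40)&(hsv[...,2]>=215)&(z>.036)&(z<.048),.042)):
        m=cv2.morphologyEx(m.astype(np.uint8),cv2.MORPH_CLOSE,np.ones((3,3)))
        c=max(cv2.findContours(m,0,2)[0],key=cv2.contourArea)
        mm=np.zeros_like(m);cv2.drawContours(mm,[c],-1,1,-1); mz=np.median(z[mm>0]); zz=zz or mz
        W=plane(t,c.reshape(-1,2).astype(float),zz)[:,:2]
        r=cv2.minAreaRect((W*1000).astype(np.float32)); bx=cv2.boxPoints(r)
        if show: print(n,k,"n",mm.sum(),"medz",mz.round(4),"ctr",np.round(r[0],1),"size",np.round(r[1],1),"ang",round(r[2],2),"box",bx.round(1).tolist())
        out[k]=(r,bx,mz)
    return out
E
python3 -c "
from jig import *
bar_tile('top');bar_tile('scene')"
```

```text
top bar n 734 medz 0.0575 ctr [ 615.8 -190.7] size [ 41.6 171. ] ang 84.3 box [[528.5999755859375, -202.89999389648438], [698.7000122070312, -219.89999389648438], [702.9000244140625, -178.5], [532.7999877929688, -161.60000610351562]]
top tile n 693 medz 0.0428 ctr [ 595.9 -136.3] size [ 65.5 103.7] ang 84.79 box [[541.2999877929688, -164.1999969482422], [644.5999755859375, -173.6999969482422], [650.5, -108.4000015258789], [547.2000122070312, -99.0]]
scene bar n 1040 medz 0.0557 ctr [ 616.1 -193.6] size [ 44.  174.7] ang 85.13 box [[527.2000122070312, -208.10000610351562], [701.2999877929688, -223.0], [705.0999755859375, -179.10000610351562], [530.9000244140625, -164.3000030517578]]
scene tile n 712 medz 0.041 ctr [ 594.2 -132.1] size [57.1 99.3] ang 84.42 box [[542.0, -155.6999969482422], [640.9000244140625, -165.39999389648438], [646.4000244140625, -108.5], [547.5, -98.9000015258789]]
```

```bash
sed -i 's/P\[...,0\]-.69,P\[...,1\]+.165)<.16/P[...,0]-.615,P[...,1]+.165)<.15/; s/near&(hsv\[...,1\]<60)&(hsv\[...,2\]<215)&(hsv\[...,2\]>90)&(z>.048)&(z<.066)/near\&(z>.050)\&(z<.085)/' jig.py
python3 -c "
from jig import *
for n in('top','scene'):
    o=bar_tile(n)
t=grab('top'); print('bar ends px->', plane(t,[[345+217/5,135+55/5],[345+205/5,135+382/5]],.057).round(4).tolist())
# fence corners from crop c1: side fence front-left end, back fence lower end, (upper z .038)
print('fence', plane(t,[[345+63/5,135+125/5],[345+266/5,135+122/5],[345+258/5,135+310/5],[345+64/5,135+147/5]],.038).round(4).tolist())
print('board', plane(t,[[345+90/5,135+48/5],[345+307/5,135+62/5],[345+300/5,135+413/5]],.018).round(4).tolist())
"
```

```text
top bar n 905 medz 0.0576 ctr [ 602.5 -185.4] size [ 50.1 199.5] ang 84.77 box [[500.8999938964844, -201.3000030517578], [699.5, -219.39999389648438], [704.0999755859375, -169.60000610351562], [505.3999938964844, -151.39999389648438]]
top tile n 696 medz 0.0428 ctr [ 595.1 -136.1] size [ 65.4 102.2] ang 85.0 box [[541.4000244140625, -164.3000030517578], [643.2000122070312, -173.1999969482422], [648.9000244140625, -108.0], [547.0999755859375, -99.0999984741211]]
scene bar n 1228 medz 0.0558 ctr [ 602.2 -191.4] size [ 46.1 202.7] ang 85.22 box [[499.29998779296875, -205.89999389648438], [701.2999877929688, -222.8000030517578], [705.2000122070312, -176.8000030517578], [503.1000061035156, -159.89999389648438]]
scene tile n 713 medz 0.0411 ctr [ 594.3 -132.1] size [57.1 99.4] ang 84.42 box [[542.0, -155.6999969482422], [641.0, -165.39999389648438], [646.5, -108.5], [547.5, -98.9000015258789]]
bar ends px-> [[0.7015, -0.201, 0.057], [0.5011, -0.1836, 0.057]]
fence [[0.6631, -0.1079, 0.038], [0.6641, -0.2338, 0.038], [0.5472, -0.2225, 0.038], [0.6493, -0.1079, 0.038]]
board [[0.7173, -0.1303, 0.018], [0.7076, -0.2675, 0.018], [0.4865, -0.2506, 0.018]]
```

Jig: origin ≈ (0.6045, -0.1665), yaw ≈ -5.1°, gap ≈ 6.7 mm. The fence corners agree, and the tile is about 12 mm short of each fence. Now I move to the front of the jig, with the fingers half open and the jaw along jig x.

>>> {"op": "carry_out", "data": {
  "moves": [0, 0, 0.023, 0.024, 0.0355, 0, 0, 0, 0, 0.023, 0.024, 0.0355, 0, 0, 0, 0, 0.023, 0.024, 0.0355, 0, 0, 0, 0, 0.023, 0.024, 0.0355, 0, 0, 0, 0, 0.023, 0.024, 0.0355, 0, 0],
  "grip_force": 20
}}

```text
time_s: 0.95
position: [0.3697, -0.4214, 0.2217]
tcp_rot: [0.65, 0.277, 0.65, -0.28]
wrist_force: [0.6, -0.5, 0.2]
opening: 0.0554
```

>>> {"op": "carry_out", "data": {
  "moves": [0, 0, 0.023, 0.024, 0.0355, 0, 0, 0, 0, 0.023, 0.024, 0.0355, 0, 0, 0, 0, 0.023, 0.024, 0.0355, 0, 0, 0, 0, 0.023, 0.024, 0.0355, 0, 0, 0, 0, 0.023, 0.024, 0.0355, 0, 0]
}}

```text
time_s: 1.45
position: [0.4936, -0.2362, 0.2234]
tcp_rot: [0.692, 0.15, 0.689, -0.155]
wrist_force: [0.4, -0.8, -0.5]
opening: 0.044
```

>>> {"op": "carry_out", "data": {
  "moves": [0, 0, 0.023, 0.024, 0.0355, 0, 0, 0, 0, 0.023, 0.024, 0.0355, 0, 0, 0, 0, 0.023, 0.024, 0.0355, 0, 0, 0, 0, 0.023, 0.024, 0.0355, 0, 0, 0, 0, 0.023, 0.024, 0.0355, 0, 0]
}}

```text
time_s: 1.95
position: [0.6177, -0.0515, 0.2254]
tcp_rot: [0.71, 0.018, 0.703, -0.024]
wrist_force: [1.1, 0.3, -0.1]
opening: 0.0431
```

>>> {"op": "carry_out", "data": {
  "moves": [0, 0, -0.009, 0, 0, -0.045, 0, 0, 0, 0, 0, 0, -0.045, 0, 0, 0, 0, 0, 0, -0.045, 0, 0, 0, 0, 0, 0, -0.045, 0, 0, 0, 0, 0, 0, -0.03, 0]
}}

```text
time_s: 2.45
position: [0.6258, -0.0395, 0.0165]
tcp_rot: [0.717, 0.024, 0.696, -0.027]
wrist_force: [-0.3, 0.0, 0.6]
opening: 0.0435
```

```bash
cat > st.py <<'E'
import numpy as np
from plant import robot
from scipy.spatial.transform import Rotation as Ro
o=robot.get_obs(); R=Ro.from_quat(o["tcp_rot"],scalar_first=True).as_matrix()
ps=np.radians(-5.1); J=np.array([[np.cos(ps),np.sin(ps)],[-np.sin(ps),np.cos(ps)]])
p=o["position"]
print("t",round(o["time_s"],2),"pos",p.round(4),"jig",(J@(p[:2]-[.6045,-.1665])).round(4),"jawyaw",np.degrees(np.arctan2(R[1,2],R[0,2])).round(2),"xaxis",R[:,0].round(3),"jawz",R[2,2].round(4),"Fjig",(J@o["wrist_force"][:2]).round(1),o["wrist_force"][2].round(1),"T",o["torque"].round(2),"op",round(o["opening"],4),"j7",o["joint_pos"][6].round(2))
E
python3 st.py
```

```text
t 2.45 pos [ 0.6258 -0.0395  0.0165] jig [0.0099 0.1284] jawyaw -4.15 xaxis [ 0.028 -0.005 -1.   ] jawz 0.0287 Fjig [-0.3 -0. ] 0.6 T [-0.02 -0.02  0.02] op 0.0435 j7 -0.27
```

>>> {"op": "carry_out", "data": {
  "moves": [0, 0.009, -0.005, -0.009, -0.02, 0, 0, 0, 0, 0, -0.009, -0.02, 0, 0, 0, 0, 0, -0.0004, -0.004, 0, 0, 0, 0, 0, -0.0004, -0.004, 0, 0, 0, 0, 0, -0.0004, -0.004, 0, 0]
}}

```text
time_s: 2.95
position: [0.6035, -0.0945, 0.0144]
tcp_rot: [0.703, 0.031, 0.709, -0.033]
wrist_force: [-0.9, 2.2, -0.1]
opening: 0.0438
```

```bash
python3 st.py
```

```text
t 2.95 pos [ 0.6035 -0.0945  0.0144] jig [-0.0074  0.0716] jawyaw -5.17 xaxis [-0.009 -0.003 -1.   ] jawz -0.0083 Fjig [-1.1  2.1] -0.1 T [ 0.39 -0.16  0.04] op 0.0438 j7 -0.19
```

>>> {"op": "carry_out", "data": {
  "moves": [0, -0.002, 0, -0.0003, -0.003, 0, 0, 0, 0, 0, -0.0003, -0.003, 0, 0, 0, 0, 0, -0.0003, -0.003, 0, 0, 0, 0, 0, -0.0002, -0.002, 0, 0]
}}

```text
time_s: 3.35
position: [0.604, -0.1019, 0.0163]
tcp_rot: [0.707, 0.031, 0.706, -0.031]
wrist_force: [-0.6, 3.9, -1.1]
opening: 0.0436
```

```bash
python3 st.py
```

```text
t 3.35 pos [ 0.604  -0.1019  0.0163] jig [-0.0063  0.0643] jawyaw -4.99 xaxis [ 0.001  0.    -1.   ] jawz 0.0011 Fjig [-1.   3.8] -1.1 T [ 0.85  0.01 -0.08] op 0.0436 j7 -0.17
```

>>> {"op": "carry_out", "data": {
  "moves": [0, 0, 0, -0.0003, -0.003, 0, 0, 0, 0, 0, -0.0003, -0.003, 0, 0, 0, 0, 0, -0.0003, -0.003, 0, 0]
}}

```text
time_s: 3.65
position: [0.6032, -0.1037, 0.0163]
tcp_rot: [0.707, 0.032, 0.706, -0.026]
wrist_force: [0.4, 8.0, 0.0]
opening: 0.0438
```

```bash
python3 st.py
```

```text
t 3.65 pos [ 0.6032 -0.1037  0.0163] jig [-0.0069  0.0624] jawyaw -4.72 xaxis [ 0.001  0.009 -1.   ] jawz 0.0 Fjig [-0.3  8. ] 0.0 T [ 1.64 -0.17 -0.06] op 0.0438 j7 -0.15
```

>>> {"op": "carry_out", "data": {
  "moves": [0, 0, 0, -0.0006, -0.006, 0, 0, 0, 0, 0, -0.0008, -0.008, 0, 0, 0, 0, 0, -0.0008, -0.008, 0, 0]
}}

```text
time_s: 3.95
position: [0.603, -0.1032, 0.0167]
tcp_rot: [0.707, 0.038, 0.706, -0.013]
wrist_force: [1.4, 14.4, -1.4]
opening: 0.0432
```

```bash
python3 st.py
```

```text
t 3.95 pos [ 0.603  -0.1032  0.0167] jig [-0.0071  0.0629] jawyaw -4.16 xaxis [ 0.003  0.036 -0.999] jawz 0.0005 Fjig [ 0.1 14.5] -1.4 T [ 3.08 -0.32 -0.46] op 0.0432 j7 -0.11
```

>>> {"op": "carry_out", "data": {
  "moves": [-0.008, 0, 0, 0.002, 0.025, 0, 0, 0, 0, 0, -0.03, 0.004, 0, 1, 0, 0, 0, -0.035, 0.003, 0, 1, 0, 0, 0, -0.035, 0.003, 0, 1, 0, 0, 0, 0, 0, 0, 1]
}}

```text
time_s: 4.45
position: [0.5039, -0.0676, 0.0169]
tcp_rot: [0.709, 0.027, 0.705, -0.022]
wrist_force: [1.0, -0.3, -0.4]
opening: 0.0196
```

```bash
python3 st.py
```

```text
t 4.45 pos [ 0.5039 -0.0676  0.0169] jig [-0.109   0.0895] jawyaw -3.9 xaxis [ 0.006  0.007 -1.   ] jawz 0.0052 Fjig [ 1.1 -0.2] -0.4 T [-0.07 -0.09  0.03] op 0.0196 j7 -0.13
```

>>> {"op": "carry_out", "data": {
  "moves": [-0.002, 0.002, -0.007, -0.003, -0.032, 0, 1, 0, 0, 0, -0.003, -0.028, 0, 1, 0, 0, 0, 0, 0, 0, 1, 0, 0, 0, 0.012, -0.001, 0, 1, 0, 0, 0, 0.004, -0.0004, 0, 1]
}}

```text
time_s: 4.95
position: [0.5166, -0.1362, 0.0197]
tcp_rot: [0.708, 0.029, 0.704, -0.035]
wrist_force: [0.4, 0.7, 0.1]
opening: 0.0006
```

```bash
python3 st.py
```

```text
t 4.95 pos [ 0.5166 -0.1362  0.0197] jig [-0.0903  0.0224] jawyaw -5.23 xaxis [ 0.005 -0.008 -1.   ] jawz 0.0061 Fjig [0.4 0.8] 0.1 T [ 0.04 -0.05  0.01] op 0.0006 j7 -0.05
```

>>> {"op": "carry_out", "data": {
  "moves": [0, 0.002, 0, 0.006, -0.0005, 0, 1, 0, 0, 0, 0.004, -0.0004, 0, 1, 0, 0, 0, 0.004, -0.0004, 0, 1, 0, 0, 0, 0.004, -0.0004, 0, 1, 0, 0, 0, 0.004, -0.0004, 0, 1]
}}

```text
time_s: 5.45
position: [0.5387, -0.1364, 0.0193]
tcp_rot: [0.704, 0.029, 0.709, -0.034]
wrist_force: [-3.1, 1.0, 2.2]
opening: 0.0004
```

```bash
python3 st.py
```

```text
t 5.45 pos [ 0.5387 -0.1364  0.0193] jig [-0.0682  0.0241] jawyaw -5.08 xaxis [-0.006 -0.007 -1.   ] jawz -0.0058 Fjig [-3.2  0.7] 2.2 T [ 0.19  0.69 -0.02] op 0.0004 j7 -0.08
```

>>> {"op": "carry_out", "data": {
  "moves": [0, -0.003, 0, 0.004, -0.001, 0, 1, 0, 0, 0, 0.004, -0.0004, 0, 1, 0, 0, 0, 0.004, -0.0004, 0, 1]
}}

```text
time_s: 5.75
position: [0.544, -0.1368, 0.0175]
tcp_rot: [0.702, 0.029, 0.711, -0.033]
wrist_force: [-7.7, 1.7, 5.1]
opening: 0.0005
```

```bash
python3 st.py
```

```text
t 5.75 pos [ 0.544  -0.1368  0.0175] jig [-0.0629  0.0242] jawyaw -5.07 xaxis [-0.012 -0.005 -1.   ] jawz -0.0118 Fjig [-7.8  1. ] 5.1 T [ 0.34  1.65 -0.01] op 0.0005 j7 -0.08
```

>>> {"op": "carry_out", "data": {
  "moves": [0, -0.004, 0, 0.005, -0.0005, 0.002, 1, 0, 0, 0, 0.005, -0.0004, 0.001, 1, 0, 0, 0, 0.006, -0.0004, 0.001, 1]
}}

```text
time_s: 6.05
position: [0.5444, -0.1375, 0.0173]
tcp_rot: [0.695, 0.03, 0.718, -0.034]
wrist_force: [-19.0, 3.7, 16.4]
opening: 0.0009
```

```bash
python3 st.py
```

```text
t 6.05 pos [ 0.5444 -0.1375  0.0173] jig [-0.0625  0.0236] jawyaw -5.16 xaxis [-0.033 -0.003 -0.999] jawz -0.0329 Fjig [-19.3   2. ] 16.4 T [ 0.61  3.81 -0.04] op 0.0009 j7 -0.08
```

>>> {"op": "carry_out", "data": {
  "moves": [0, -0.01, 0, -0.02, 0.002, 0, 1, 0, 0, 0, -0.02, 0.002, 0, 1, 0, 0, 0, 0.003, 0.033, 0, 0, 0, 0, 0, 0.003, 0.033, 0, 0, 0, 0, 0, 0, 0, 0, 0]
}}

```text
time_s: 6.55
position: [0.5114, -0.0682, 0.0171]
tcp_rot: [0.708, 0.032, 0.704, -0.035]
wrist_force: [-0.4, 0.2, -0.9]
opening: 0.0169
```

```bash
python3 st.py
python3 - <<'E'
from jig import *
for n in('top','scene'): o=bar_tile(n)
s=grab('scene'); t=grab('top')
a=cv2.resize(t["frame"][135:225,335:415],None,fx=5,fy=5,interpolation=cv2.INTER_CUBIC)
b=cv2.resize(s["frame"][245:335,180:310],None,fx=3,fy=5,interpolation=cv2.INTER_CUBIC)
cv2.imwrite("pics/c3.png",np.hstack([a,b]))
E
```

```text
t 6.55 pos [ 0.5114 -0.0682  0.0171] jig [-0.1015  0.0897] jawyaw -5.41 xaxis [ 0.006 -0.005 -1.   ] jawz 0.0063 Fjig [-0.4  0.1] -0.9 T [ 0.   -0.06 -0.03] op 0.0169 j7 -0.18
top bar n 414 medz 0.0576 ctr [ 632.8 -192.2] size [ 42. 138.] ang 84.67 box [[562.0999755859375, -206.6999969482422], [699.5, -219.5], [703.4000244140625, -177.6999969482422], [566.0, -164.89999389648438]]Traceback (most recent call last):
  File "<stdin>", line 2, in <module>
  File "jig.py", line 9, in bar_tile
    c=max(cv2.findContours(m,0,2)[0],key=cv2.contourArea)
ValueError: max() iterable argument is empty
```

>>> {"op": "carry_out", "data": {
  "moves": [0, 0.002, 0, 0.034, -0.003, 0, 0, 0, 0, 0, 0.034, -0.003, 0, 0, 0, 0, 0, 0.03, -0.003, 0, 0, 0, 0, 0, 0, 0, 0, 0, 0, 0, 0, -0.001, -0.012, 0, 0]
}}

```text
time_s: 7.1
position: [0.6125, -0.0967, 0.0162]
tcp_rot: [0.707, 0.031, 0.705, -0.038]
wrist_force: [-0.1, 0.1, 0.0]
opening: 0.0431
```

```bash
python3 st.py
```

```text
t 7.1 pos [ 0.6125 -0.0967  0.0162] jig [0.0018 0.0702] jawyaw -5.57 xaxis [ 0.002 -0.01  -1.   ] jawz 0.0034 Fjig [-0.2  0.1] 0.0 T [ 0.03 -0.02  0.03] op 0.0431 j7 -0.21
```

>>> {"op": "carry_out", "data": {
  "moves": [0.003, 0, 0.003, -0.0004, -0.004, 0, 0, 0, 0, 0, -0.0004, -0.004, 0, 0, 0, 0, 0, -0.0004, -0.005, 0, 0, 0, 0, 0, -0.0005, -0.006, 0, 0, 0, 0, 0, -0.0006, -0.006, 0, 0]
}}

```text
time_s: 7.6
position: [0.6107, -0.1041, 0.0167]
tcp_rot: [0.709, 0.039, 0.704, -0.019]
wrist_force: [3.5, 10.1, -1.0]
opening: 0.0437
```

```bash
python3 st.py
```

```text
t 7.6 pos [ 0.6107 -0.1041  0.0167] jig [0.0006 0.0627] jawyaw -4.68 xaxis [ 0.009  0.028 -1.   ] jawz 0.0071 Fjig [ 2.5 10.4] -1.0 T [ 2.27 -0.65 -0.21] op 0.0437 j7 -0.14
```

>>> {"op": "carry_out", "data": {
  "moves": [-0.003, 0, 0, 0.002, 0.025, 0, -1, 0, 0, 0, -0.01, 0.04, 0.02, -1, 0, 0, 0, -0.01, 0.04, 0.02, -1, 0, 0, -0.02, -0.005, 0.045, 0.015, -1, 0, 0, -0.04, 0, 0.045, 0.01, -1]
}}

```text
time_s: 8.1
position: [0.5812, 0.0822, 0.0811]
tcp_rot: [0.702, 0.108, 0.697, -0.099]
wrist_force: [1.8, 0.2, 0.6]
opening: 0.0756
```

>>> {"op": "carry_out", "data": {
  "moves": [0, 0, -0.045, 0, 0.045, 0, -1, 0, 0, -0.045, 0, 0.045, 0, -1, 0, 0, -0.045, 0, 0.02, 0, -1, 0, 0, -0.045, 0, 0, 0, -1, 0, 0, -0.045, 0, 0, 0, -1]
}}

```text
time_s: 8.6
position: [0.5777, 0.1978, 0.0851]
tcp_rot: [0.624, 0.347, 0.613, -0.338]
wrist_force: [0.0, -1.0, -0.2]
opening: 0.0868
```

```bash
python3 st.py
python3 - <<'E'
from jig import *
for n in('top','scene'):
  try: o=bar_tile(n)
  except Exception as e: print(n,e)
s=grab('scene'); t=grab('top')
a=cv2.resize(t["frame"][135:225,335:415],None,fx=5,fy=5,interpolation=cv2.INTER_CUBIC)
b=cv2.resize(s["frame"][245:335,180:310],None,fx=3,fy=5,interpolation=cv2.INTER_CUBIC)
cv2.imwrite("pics/c3.png",np.hstack([a,b]))
E
```

```text
t 8.6 pos [0.5777 0.1978 0.0851] jig [-0.0591  0.3605] jawyaw -57.96 xaxis [ 0.019  0.004 -1.   ] jawz 0.0069 Fjig [ 0.1 -1. ] -0.2 T [-0.04 -0.03  0.  ] op 0.0868 j7 -1.54
top bar n 899 medz 0.0576 ctr [ 602.2 -189.4] size [ 42.1 199.3] ang 84.77 box [[501.1000061035156, -201.3000030517578], [699.5, -219.39999389648438], [703.4000244140625, -177.5], [504.8999938964844, -159.3000030517578]]
top tile n 151 medz 0.0426 ctr [ 628.7 -159.6] size [85.7 44.4] ang 35.16 box [[580.9000244140625, -166.1999969482422], [606.5, -202.5], [676.5999755859375, -153.10000610351562], [651.0, -116.80000305175781]]
scene bar n 1230 medz 0.0558 ctr [ 602.2 -191.4] size [ 46.2 202.7] ang 85.22 box [[499.29998779296875, -205.89999389648438], [701.2000122070312, -222.8000030517578], [705.0999755859375, -176.8000030517578], [503.1000061035156, -160.0]]
scene tile n 126 medz 0.0411 ctr [ 634.2 -142.1] size [43.6 41.9] ang 85.48 box [[611.5999755859375, -162.1999969482422], [653.2999877929688, -165.5], [656.7999877929688, -122.0], [615.0, -118.69999694824219]]
```

View pics/c3.png

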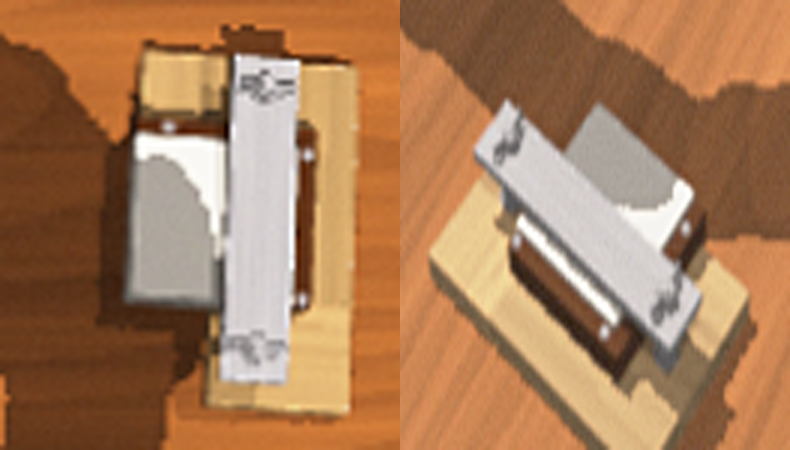

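Picture c3: the tile stack, partly in the arm's shadow, now touches the side fence (v≈135) and the back fence behind the bar. I'll check the tile's numbers in shadow and work out the way to the shim.

```bash
sed -i 's/near&(hsv\[...,1\]<40)&(hsv\[...,2\]>=215)&(z>.036)&(z<.048)/near\&(hsv[...,1]<70)\&(hsv[...,2]>=95)\&(z>.036)\&(z<.0485)/' jig.py
python3 - <<'E'
from jig import *
for n in('top','scene'):
    o=bar_tile(n,False); r,bx,_=o["tile"]; ps=np.radians(-5.1); J=np.array([[np.cos(ps),np.sin(ps)],[-np.sin(ps),np.cos(ps)]])
    print(n,np.round(r[1],1),r[2],(J@(bx-[604.5,-166.5]).T).T.round(1).tolist())
E
```

```text
top [ 56.3 108.5] 84.43257141113281 [[-50.7, -4.4], [57.8, -5.3], [58.2, 51.0], [-50.2, 51.9]]
scene [ 44.8 110.3] 85.00025939941406 [[-50.6, 5.0], [59.7, 5.2], [59.6, 50.0], [-50.6, 49.8]]
```

Tiles measure square: edge at x = -50.6, front at y ≈ 50–51. On to the shim grip at (0.607, 0.201), jaw yaw -114.3°.

>>> {"op": "carry_out", "data": {
  "moves": [0, 0.003, -0.045, 0.006, 0.001, 0, -1, 0, 0, -0.045, 0.006, 0.001, 0, -1, 0, 0, -0.045, 0.006, 0.001, 0, -1, 0, 0, -0.045, 0.006, 0, 0, -1, 0, 0, -0.045, 0.005, 0, 0, -1]
}}

```text
time_s: 9.4
position: [0.6084, 0.195, 0.0844]
tcp_rot: [0.46, 0.54, 0.455, -0.538]
wrist_force: [-0.3, 0.3, -0.6]
opening: 0.087
```

>>> {"op": "carry_out", "data": {
  "moves": [0, 0, -0.045, 0, 0, 0, -1, 0, 0, -0.04, 0, 0, 0, -1, 0, 0, 0, 0, 0, 0, -1]
}}

```text
time_s: 9.7
position: [0.6095, 0.1922, 0.0837]
tcp_rot: [0.381, 0.598, 0.376, -0.597]
wrist_force: [-0.2, -1.3, 0.3]
opening: 0.087
```

```bash
python3 st.py
```

```text
t 9.7 pos [0.6095 0.1922 0.0837] jig [-0.0269  0.3577] jawyaw -115.33 xaxis [ 0.005 -0.006 -1.   ] jawz 0.0033 Fjig [-0.1 -1.3] 0.3 T [ 0.11 -0.    0.02] op 0.087 j7 -2.47
```

>>> {"op": "carry_out", "data": {
  "moves": [0, 0.001, 0.0055, -0.0025, 0.0085, 0, -0.15, 0, 0, 0, 0, 0, 0, -0.15, 0, 0, 0, 0, 0, -0.02, -0.15, 0, 0, 0, 0, 0, -0.015, -0.15, 0, 0, 0, 0, 0, 0, -0.15]
}}

```text
time_s: 10.2
position: [0.607, 0.2013, 0.0481]
tcp_rot: [-0.389, -0.591, -0.386, 0.592]
wrist_force: [-1.0, -0.9, 0.5]
opening: 0.0557
```

```bash
python3 st.py;  python3 - <<'E'
from h import *
s=grab('scene')
cv2.imwrite("pics/c4.png",cv2.resize(s["frame"][120:260,240:420],None,fx=4,fy=4,interpolation=cv2.INTER_CUBIC))
E
```

```text
t 10.2 pos [0.607  0.2013 0.0481] jig [-0.0302  0.3666] jawyaw -113.55 xaxis [ 0.002 -0.005 -1.   ] jawz 0.0035 Fjig [-1. -1.] 0.5 T [0.08 0.07 0.04] op 0.0557 j7 -2.47
```

View pics/c4.png

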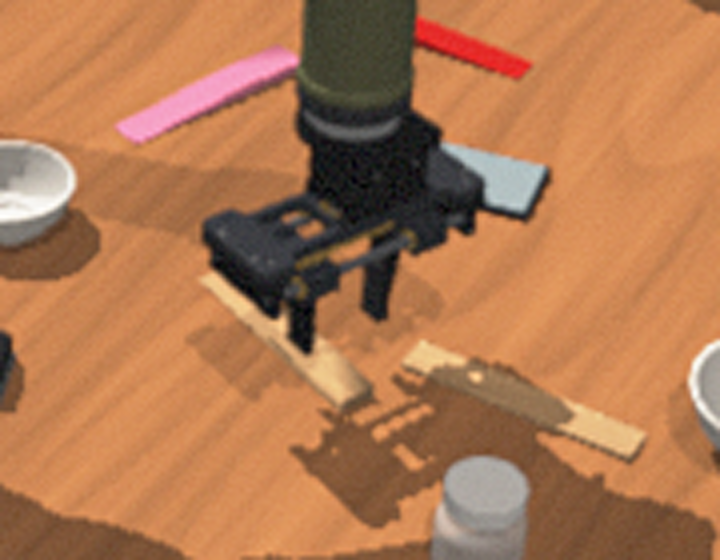

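Picture c4: the fingers, at crop (300,340) and (375,310), straddle the thick end of the tapered shim, and the strip is clear. I descend and grip.

>>> {"op": "carry_out", "data": {
  "moves": [0, 0, -0.004, 0, 0, -0.02, -0.15, 0, 0, 0, 0, 0, -0.012, -0.15, 0, 0, 0, 0, 0, -0.006, -0.15, 0, 0, 0, 0, 0, 0, -0.15]
}}

```text
time_s: 10.65
position: [0.6094, 0.2022, 0.0123]
tcp_rot: [0.386, 0.595, 0.382, -0.592]
wrist_force: [-0.9, -0.4, 0.5]
opening: 0.05
```

```bash
python3 st.py
```

```text
t 10.65 pos [0.6094 0.2022 0.0123] jig [-0.0279  0.3676] jawyaw -114.18 xaxis [ 0.007 -0.003 -1.   ] jawz 0.0 Fjig [-0.9 -0.5] 0.5 T [0.07 0.01 0.03] op 0.05 j7 -2.49
```

>>> {"op": "carry_out", "data": {
  "moves": [0, 0.002, 0, -0.002, -0.001, -0.007, -0.15, 0, 0, 0, 0, 0, 0, -0.15, 0, 0, 0, 0, 0, -0.001, -0.15, 0, 0, 0, 0, 0, 0, 1, 0, 0, 0, 0, 0, 0, 1],
  "grip_force": 30
}}

```text
time_s: 11.15
position: [0.6089, 0.2016, 0.006]
tcp_rot: [0.386, 0.594, 0.383, -0.593]
wrist_force: [0.5, -0.4, -0.7]
opening: 0.0407
```

>>> {"op": "carry_out", "data": {
  "moves": [0, 0, 0, 0, 0, 0, 1, 0, 0, 0, 0, 0, 0, 1, 0, 0, 0, 0, 0, 0, 1]
}}

```text
time_s: 11.45
position: [0.6091, 0.2017, 0.0065]
tcp_rot: [0.386, 0.594, 0.383, -0.593]
wrist_force: [-0.9, -0.1, -0.6]
opening: 0.0295
```

```bash
python3 st.py
```

```text
t 11.45 pos [0.6091 0.2017 0.0065] jig [-0.0281  0.3672] jawyaw -114.16 xaxis [ 0.004 -0.002 -1.   ] jawz 0.0001 Fjig [-0.9 -0.2] -0.6 T [0.09 0.05 0.01] op 0.0295 j7 -2.49
```

>>> {"op": "carry_out", "data": {
  "moves": [0, 0, 0, 0, 0, 0, 0.1, 0, 0, 0, 0, 0, -0.003, 0.1, 0, 0, 0, 0, 0, -0.002, 0.1, 0, 0, 0, 0, 0, -0.001, 0.1, 0, 0, 0, 0, 0, 0, 1]
}}

```text
time_s: 11.95
position: [0.6094, 0.2019, 0.0005]
tcp_rot: [0.386, 0.595, 0.383, -0.592]
wrist_force: [0.1, 0.3, 1.7]
opening: 0.0362
```

>>> {"op": "carry_out", "data": {
  "moves": [0, 0, 0, 0, 0, 0, 1, 0, 0, 0, 0, 0, 0, 1, 0, 0, 0, 0, 0, 0, 1],
  "grip_force": 40
}}

```text
time_s: 12.25
position: [0.6095, 0.2019, 0.0006]
tcp_rot: [0.386, 0.595, 0.383, -0.592]
wrist_force: [-0.7, -0.6, 1.3]
opening: 0.029
```

```bash
python3 st.py
```

```text
t 12.25 pos [6.095e-01 2.019e-01 6.000e-04] jig [-0.0277  0.3674] jawyaw -114.15 xaxis [ 0.005 -0.002 -1.   ] jawz -0.0005 Fjig [-0.7 -0.6] 1.3 T [ 0.02  0.03 -0.  ] op 0.029 j7 -2.49
```

>>> {"op": "carry_out", "data": {
  "moves": [0, 0, 0, 0, 0, 0.02, 1, 0, 0, 0, 0, 0, 0.035, 1, 0, 0, 0, 0, 0, 0.035, 1, 0, 0, 0.02, 0, 0, 0.01, 1, 0, 0, 0.04, 0, -0.012, 0, 1]
}}

```text
time_s: 12.75
position: [0.6064, 0.1913, 0.1016]
tcp_rot: [-0.442, -0.553, -0.44, 0.553]
wrist_force: [0.6, -0.1, -0.5]
opening: 0.0298
```

>>> {"op": "carry_out", "data": {
  "moves": [0, 0, 0.042, 0.001, -0.012, 0, 1, 0, 0, 0.042, 0.001, -0.012, 0, 1, 0, 0, 0.042, 0.001, -0.012, 0, 1, 0, 0, 0.042, 0.001, -0.012, 0, 1, 0, 0, 0.042, 0.001, -0.012, 0, 1]
}}

```text
time_s: 13.25
position: [0.6112, 0.1302, 0.102]
tcp_rot: [0.603, 0.372, 0.601, -0.371]
wrist_force: [-0.6, -0.0, 0.2]
opening: 0.0295
```

>>> {"op": "carry_out", "data": {
  "moves": [0, 0, 0.042, 0.001, -0.012, 0, 1, 0, 0, 0.042, 0.001, -0.012, 0, 1, 0, 0, 0.042, 0.001, -0.012, 0, 1, 0, 0, 0.042, 0.001, -0.012, 0, 1, 0, 0, 0.03, 0, 0, 0, 1]
}}

```text
time_s: 13.75
position: [0.6145, 0.0769, 0.1003]
tcp_rot: [0.689, 0.161, 0.688, -0.161]
wrist_force: [-0.1, -0.4, -1.0]
opening: 0.0297
```

```bash
python3 st.py
```

```text
t 13.75 pos [0.6145 0.0769 0.1003] jig [-0.0117  0.2434] jawyaw -26.28 xaxis [ 0.001 -0.    -1.   ] jawz 0.0012 Fjig [-0.  -0.4] -1.0 T [ 0.02 -0.08  0.04] op 0.0297 j7 -0.79
```

>>> {"op": "carry_out", "data": {
  "moves": [0, 0, 0.042, 0.002, -0.015, 0, 1, 0, 0, 0.042, 0.002, -0.015, 0, 1, 0, 0, 0.032, 0.002, -0.015, 0, 1, 0, 0, 0, 0, -0.004, 0, 1, 0, 0, 0, 0, 0, 0, 1]
}}

```text
time_s: 14.25
position: [0.6194, 0.0263, 0.0988]
tcp_rot: [0.706, 0.029, 0.707, -0.028]
wrist_force: [0.0, 0.2, -0.7]
opening: 0.029
```

```bash
python3 st.py
python3 - <<'E'
from h import *
t=grab('top'); s=grab('scene')
hsv=cv2.cvtColor(t["frame"],cv2.COLOR_BGR2HSV)
a=cv2.resize(t["frame"][130:230,290:420],None,fx=3,fy=3,interpolation=cv2.INTER_CUBIC)
b=cv2.resize(s["frame"][215:335,190:310],None,fx=3,fy=3,interpolation=cv2.INTER_CUBIC)[:300+60]
a=cv2.copyMakeBorder(a,0,b.shape[0]-a.shape[0],0,0,0)
cv2.imwrite("pics/c5.png",np.hstack([a,b]))
E
```

```text
t 14.25 pos [0.6194 0.0263 0.0988] jig [-0.0023  0.1934] jawyaw -4.63 xaxis [-0.001  0.001 -1.   ] jawz -0.0015 Fjig [-0.   0.2] -0.7 T [ 0.04 -0.1  -0.03] op 0.029 j7 -0.35
```

View pics/c5.png

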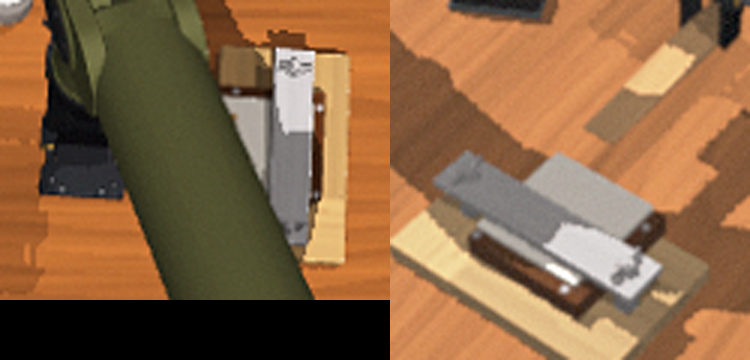

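Picture c5: the shim is gripped and held level, its thin end at scene px (261,261) pointing at the bar. I check its pitch and tip position.

```bash
cat > tip.py <<'E'
from h import *
import sys
lo,hi=float(sys.argv[1]),float(sys.argv[2])
s=grab('scene'); yy,xx=np.mgrid[0:420,0:560]; P=depthpts(s,np.c_[xx.ravel(),yy.ravel()]); ps=np.radians(-5.1)
J=np.array([[np.cos(ps),np.sin(ps),0],[-np.sin(ps),np.cos(ps),0],[0,0,1]]); Q=(P-[.6045,-.1665,0])@J.T
hsv=cv2.cvtColor(s["frame"],cv2.COLOR_BGR2HSV).reshape(-1,3)
m=(abs(Q[:,0])<.04)&(Q[:,1]<.2)&(Q[:,1]>-.004)&(Q[:,2]>lo)&(Q[:,2]<hi)&(hsv[:,1]>75); Q=Q[m]
print("n",m.sum(),"ymin",np.sort(Q[:,1])[:5].round(4))
for k in np.arange(-.01,.18,.01):
    w=(Q[:,1]>=k)&(Q[:,1]<k+.01)
    if w.sum()>2: print(round(k+.005,3),"z",np.median(Q[w,2]).round(4),"xmid",((Q[w,0].min()+Q[w,0].max())/2).round(4),"w",np.ptp(Q[w,0]).round(3))
E
python3 tip.py .08 .13
```

```text
n 704 ymin [0.0381 0.0383 0.0396 0.0404 0.0406]
0.035 z 0.1027 xmid 0.0014 w 0.02
0.045 z 0.1001 xmid -0.0001 w 0.032
0.055 z 0.1015 xmid 0.0009 w 0.03
0.065 z 0.1021 xmid -0.0002 w 0.032
0.075 z 0.1019 xmid -0.0003 w 0.034
0.085 z 0.1032 xmid 0.0 w 0.032
0.095 z 0.1041 xmid -0.0 w 0.033
0.105 z 0.1049 xmid -0.0002 w 0.032
0.115 z 0.1057 xmid -0.001 w 0.03
0.125 z 0.1063 xmid -0.0014 w 0.034
0.135 z 0.1076 xmid -0.0006 w 0.031
0.145 z 0.1075 xmid -0.0007 w 0.032
0.155 z 0.1092 xmid -0.0018 w 0.032
0.165 z 0.1091 xmid -0.0013 w 0.031
0.175 z 0.1083 xmid -0.005 w 0.037
```

>>> {"op": "carry_out", "data": {
  "moves": [0, 0, -0.003, 0, -0.01, -0.02, 1, 0, 0, 0, 0, -0.008, -0.015, 1, 0, 0, 0, 0, 0, -0.008, 1, 0, 0, 0, 0, 0, -0.003, 1, 0, 0, 0, 0, 0, 0, 1]
}}

```text
time_s: 14.9
position: [0.6195, 0.0144, 0.052]
tcp_rot: [0.707, 0.031, 0.706, -0.029]
wrist_force: [-0.4, -0.4, -0.1]
opening: 0.0296
```

```bash
python3 st.py
```

```text
t 14.9 pos [0.6195 0.0144 0.052 ] jig [-0.0011  0.1815] jawyaw -4.83 xaxis [ 0.001  0.003 -1.   ] jawz 0.0003 Fjig [-0.4 -0.4] -0.1 T [ 0.01 -0.1   0.01] op 0.0296 j7 -0.35
```

>>> {"op": "carry_out", "data": {
  "moves": [0, 0, -0.001, 0, -0.003, -0.005, 1, 0, 0, 0, 0, 0, -0.002, 1, 0, 0, 0, 0, 0, -0.001, 1, 0, 0, 0, 0, 0, -0.001, 1, 0, 0, 0, 0, 0, 0, 1]
}}

```text
time_s: 15.4
position: [0.6208, 0.0126, 0.044]
tcp_rot: [0.708, 0.032, 0.705, -0.029]
wrist_force: [0.2, -0.0, -0.7]
opening: 0.0299
```

```bash
python3 st.py
```

```text
t 15.4 pos [0.6208 0.0126 0.044 ] jig [0.0003 0.1798] jawyaw -4.96 xaxis [ 0.003  0.004 -1.   ] jawz 0.003 Fjig [ 0.2 -0. ] -0.7 T [-0.04 -0.06 -0.04] op 0.0299 j7 -0.35
```

>>> {"op": "carry_out", "data": {
  "moves": [0, 0, 0, 0, 0, -0.0015, 1, 0, 0, 0, 0, 0, -0.001, 1, 0, 0, 0, 0, 0, 0, 1]
}}

```text
time_s: 15.7
position: [0.6211, 0.0126, 0.0419]
tcp_rot: [0.708, 0.032, 0.705, -0.029]
wrist_force: [-0.1, 0.7, 1.4]
opening: 0.0297
```

```bash
python3 st.py
```

```text
t 15.7 pos [0.6211 0.0126 0.0419] jig [0.0006 0.1799] jawyaw -4.95 xaxis [ 0.004  0.004 -1.   ] jawz 0.0039 Fjig [-0.1  0.7] 1.4 T [-0.09 -0.09 -0.01] op 0.0297 j7 -0.36
```

>>> {"op": "carry_out", "data": {
  "moves": [0, 0.001, 0, -0.001, -0.01, 0, 1, 0, 0, 0, -0.001, -0.01, 0, 1, 0, 0, 0, -0.001, -0.01, 0, 1, 0, 0, 0, -0.001, -0.01, 0, 1, 0, 0, 0, 0, 0, 0, 1]
}}

```text
time_s: 16.2
position: [0.617, -0.0324, 0.0422]
tcp_rot: [0.707, 0.032, 0.706, -0.03]
wrist_force: [0.8, -0.4, -0.0]
opening: 0.0295
```

```bash
python3 st.py
```

```text
t 16.2 pos [ 0.617  -0.0324  0.0422] jig [0.0005 0.1347] jawyaw -5.03 xaxis [ 0.001  0.003 -1.   ] jawz 0.0012 Fjig [ 0.8 -0.4] -0.0 T [-0.22 -0.06  0.01] op 0.0295 j7 -0.28
```

>>> {"op": "carry_out", "data": {
  "moves": [0, 0, 0, -0.0005, -0.007, 0, 1, 0, 0, 0, -0.0005, -0.006, 0, 1, 0, 0, 0, -0.0003, -0.004, 0, 1, 0, 0, 0, -0.0002, -0.003, 0, 1, 0, 0, 0, 0, 0, 0, 1]
}}

```text
time_s: 16.7
position: [0.6154, -0.0542, 0.0423]
tcp_rot: [0.707, 0.032, 0.706, -0.03]
wrist_force: [0.5, 0.1, -0.5]
opening: 0.0294
```

```bash
python3 st.py
```

```text
t 16.7 pos [ 0.6154 -0.0542  0.0423] jig [0.0009 0.1128] jawyaw -5.06 xaxis [ 0.002  0.003 -1.   ] jawz 0.0015 Fjig [0.4 0.1] -0.5 T [-0.12 -0.08  0.05] op 0.0294 j7 -0.24
```

Tip ≈ -39 mm and no bar contact yet. I continue in small steps.

>>> {"op": "carry_out", "data": {
  "moves": [0, 0, 0, -0.0003, -0.004, 0, 1, 0, 0, 0, -0.0003, -0.003, 0, 1, 0, 0, 0, -0.0002, -0.003, 0, 1, 0, 0, 0, -0.0002, -0.002, 0, 1, 0, 0, 0, 0, 0, 0, 1]
}}

```text
time_s: 17.2
position: [0.6144, -0.066, 0.0424]
tcp_rot: [0.707, 0.032, 0.706, -0.029]
wrist_force: [1.0, -0.3, 0.1]
opening: 0.0295
```

```bash
python3 st.py
```

```text
t 17.2 pos [ 0.6144 -0.066   0.0424] jig [0.001  0.1009] jawyaw -4.98 xaxis [ 0.002  0.004 -1.   ] jawz 0.0016 Fjig [ 1.1 -0.2] 0.1 T [-0.07 -0.06 -0.03] op 0.0295 j7 -0.22
```

>>> {"op": "carry_out", "data": {
  "moves": [0, 0, 0, -0.0002, -0.003, 0, 1, 0, 0, 0, -0.0002, -0.002, 0, 1, 0, 0, 0, -0.0002, -0.002, 0, 1, 0, 0, 0, 0, 0, 0, 1]
}}

```text
time_s: 17.6
position: [0.6138, -0.0734, 0.0425]
tcp_rot: [0.707, 0.032, 0.706, -0.029]
wrist_force: [0.3, -0.3, 0.7]
opening: 0.0297
```

```bash
python3 st.py
```

```text
t 17.6 pos [ 0.6138 -0.0734  0.0425] jig [0.001  0.0936] jawyaw -4.96 xaxis [ 0.002  0.004 -1.   ] jawz 0.0017 Fjig [ 0.3 -0.3] 0.7 T [-0.14 -0.08 -0.01] op 0.0297 j7 -0.21
```

>>> {"op": "carry_out", "data": {
  "moves": [0, 0, 0, -0.0002, -0.002, 0, 1, 0, 0, 0, -0.0001, -0.0015, 0, 1, 0, 0, 0, -0.0001, -0.0015, 0, 1, 0, 0, 0, 0, 0, 0, 1]
}}

```text
time_s: 18.0
position: [0.6136, -0.0753, 0.0426]
tcp_rot: [0.707, 0.033, 0.706, -0.027]
wrist_force: [-0.1, 0.2, 0.9]
opening: 0.0296
```

```bash
python3 st.py
```

```text
t 18.0 pos [ 0.6136 -0.0753  0.0426] jig [0.0009 0.0917] jawyaw -4.85 xaxis [ 0.002  0.008 -1.   ] jawz 0.0017 Fjig [-0.2  0.2] 0.9 T [-0.04 -0.08 -0.01] op 0.0296 j7 -0.2
```

>>> {"op": "carry_out", "data": {
  "moves": [0, 0, 0, -0.0002, -0.002, 0, 1, 0, 0, 0, -0.0002, -0.002, 0, 1, 0, 0, 0, -0.0002, -0.0025, 0, 1]
}}

```text
time_s: 18.3
position: [0.6133, -0.0758, 0.0426]
tcp_rot: [0.707, 0.034, 0.706, -0.023]
wrist_force: [0.8, 6.6, -0.6]
opening: 0.0296
```

```bash
python3 st.py
```

```text
t 18.3 pos [ 0.6133 -0.0758  0.0426] jig [0.0007 0.0911] jawyaw -4.65 xaxis [ 0.003  0.015 -1.   ] jawz 0.0017 Fjig [0.2 6.6] -0.6 T [ 1.36 -0.06 -0.04] op 0.0296 j7 -0.18
```

>>> {"op": "carry_out", "data": {
  "moves": [-0.004, 0, -0.001, -0.0002, -0.0025, 0, 1, 0, 0, 0, -0.0002, -0.0025, 0, 1, 0, 0, 0, -0.0002, -0.0025, 0, 1]
}}

```text
time_s: 18.6
position: [0.6132, -0.0761, 0.0426]
tcp_rot: [0.708, 0.032, 0.705, -0.024]
wrist_force: [0.5, 6.0, -0.2]
opening: 0.0294
```

```bash
python3 st.py; python3 tip.py .04 .06 | head -3; sleep 0; python3 st.py
python3 - <<'E'
from h import *
s=grab('scene')
cv2.imwrite("pics/c6.png",cv2.resize(s["frame"][215:335,180:310],None,fx=5,fy=5,interpolation=cv2.INTER_CUBIC))
E
```

```text
t 18.6 pos [ 0.6132 -0.0761  0.0426] jig [0.0007 0.0908] jawyaw -4.57 xaxis [ 0.004  0.011 -1.   ] jawz 0.0029 Fjig [-0.1  6. ] -0.2 T [ 1.32 -0.06 -0.06] op 0.0294 j7 -0.19
n 443 ymin [-0.0007  0.002   0.0022  0.0022  0.0023]
0.005 z 0.0484 xmid 0.0035 w 0.03
0.015 z 0.0498 xmid 0.0032 w 0.028
t 18.65 pos [ 0.6132 -0.0761  0.0426] jig [0.0006 0.0908] jawyaw -4.58 xaxis [ 0.004  0.011 -1.   ] jawz 0.0029 Fjig [-0.5  6.9] -0.6 T [ 1.36 -0.14 -0.09] op 0.0293 j7 -0.19
```

View pics/c6.png

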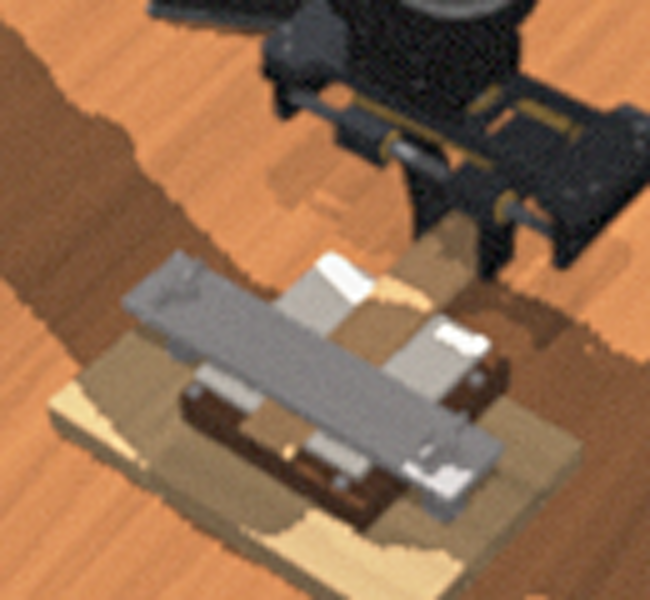

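Picture c6: the shim lies flat under the middle of the bar, its tip emerging behind the bar at crop (275,430), still gripped. The push reads a steady 6–7 N. I do one last check of tile squareness and speed, then hand in.

```bash
python3 - <<'E'
from h import *
ps=np.radians(-5.1); J=np.array([[np.cos(ps),np.sin(ps)],[-np.sin(ps),np.cos(ps)]])
s=grab('scene'); yy,xx=np.mgrid[0:420,0:560]; uv=np.c_[xx.ravel(),yy.ravel()]; P=depthpts(s,uv)
hsv=cv2.cvtColor(s["frame"],cv2.COLOR_BGR2HSV).reshape(-1,3)
Q=(J@(P[:,:2]-[.6045,-.1665]).T).T
m=(hsv[:,1]<60)&(hsv[:,2]>110)&(P[:,2]>.037)&(P[:,2]<.046)&(Q[:,1]>0)&(abs(Q[:,0])<.08)&(Q[:,1]<.09)
q=(J@(plane(s,uv[m],.042)[:,:2]-[.6045,-.1665]).T).T
for a,b in((-.045,-.03),(-.03,-.017),(.02,.033),(.033,.046)):
    w=(q[:,0]>a)&(q[:,0]<b); print("x",a,b,"front y",np.percentile(q[w,1],98).round(4))
for a,b in((.005,.02),(.02,.035),(.035,.05)):
    w=(q[:,1]>a)&(q[:,1]<b); print("y",a,b,"xmin",np.percentile(q[w,0],2).round(4),"xmax",np.percentile(q[w,0],98).round(4))
o=robot.get_obs(); print(np.abs(o["joint_vel"]).max(),o["wrist_force"])
E
python3 st.py
```

```text
x -0.045 -0.03 front y 0.0483
x -0.03 -0.017 front y 0.047
x 0.02 0.033 front y 0.049
x 0.033 0.046 front y 0.048
y 0.005 0.02 xmin -0.0471 xmax 0.0503
y 0.02 0.035 xmin -0.0476 xmax 0.0515
y 0.035 0.05 xmin -0.0487 xmax 0.0496
0.0023369762656395457 [-0.02574905  7.11947391 -0.1193212 ]
t 18.75 pos [ 0.6132 -0.0761  0.0426] jig [0.0006 0.0908] jawyaw -4.58 xaxis [ 0.004  0.011 -1.   ] jawz 0.0029 Fjig [-0.7  7.1] -0.1 T [ 1.4  -0.13 -0.1 ] op 0.0301 j7 -0.19
```

```bash
python3 -c "
from plant import robot
print(robot.hand_in())"; python3 st.py
```

```text
the job is handed in; nothing more can be done
None
the job is handed in; nothing more can be done
```

The shim is snug under the middle of the bar and still gripped, and the job is handed in at about 19 s of the 72 s allowed. I tapped the stack against the back fence, the side fence and the back fence again, up to about 19 N. I then gripped the tapered shim by its thick end, laid it on the top tile and slid it in straight.

**Last checks:**
- **Push:** it held steady at 6–7 N with the arm at rest. The target was about 5 N, so this is slightly above it. Contact force on the bar itself is not measured.
- **Shim position:** the tip is about 56 mm past the bar's front edge and within about 4 mm of the jig's centre line. The shim is tilted about 0.01 rad, judging by the tool's tilt, and the fingers read a 30 mm opening on it.
- **Top tile:** it measured square within about 2–3 mm, with no visible rotation. In the last scene view its front edge read about y = 48 mm, against 50–51 mm in the earlier views. I put that down to camera calibration and mask edges.

**Not confirmed:** I could not measure the lower two tiles separately. I rely on the upright fingers having pushed all three edges together until they met the fences. I did not measure the bystanders again; no stray contact showed in the wrist force.

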